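Slide the last slotted packing plate under the pump set

ROBOT

A 6-joint arm with a two-finger parallel gripper is mounted at the origin on the work surface. World frame = base frame: x ahead of the robot, y to its left, z up, the work surface at z = 0. Lengths are in m, angles in rad, forces in N, time in s.
With the tool pointing down it reaches from about 0.325 to 0.775 m from the base axis. Payload 5.5 kg.
Tool frame: the origin (TCP) lies midway between the tips of the shut fingers; the grasp point (between the pads) lies 19 mm behind it; z points along the fingers, y is the line along which they close (so a half turn about z gives the same grasp; the last joint's range is limited). The gripper opens to 85 mm and grips with 20 to 120 N. Pads are 22 mm wide; open, the fingers measure 114 mm over their backs; the gripper's body (76 mm by 85 mm) begins 54 mm behind the grasp point. The pads swing forward as they close: fully open they stand 13 mm farther back than shut.
Start: joints at [1.09, 0.091, 1.231, -0, 1.82, -0.057], TCP at [0.247, 0.547, 0.231] pointing down, gripper open.
Joint ranges: [-2.87, 2.87], [-0.86, 2.18], [0.17, 2.46], [-1.51, 4.65], [0.06, 2.69], [-2.65, 2.65]. Speed limits (rad/s): [2.57, 2.57, 3.01, 3.14, 3.14, 3.14].

INTERFACE

Orientations are given as a 3x3 rotation matrix whose columns are the frame's x, y, z axes.
In Python, from plant import observe, camera, camera_params, job_done gives the robot as it stands. The module is installed in compiled form; this text tells all that it offers.
- The arm moves only by the tool carry_out, never from a script. Its argument "commands" is one flat list of numbers, 7 for each row, row after row: the gripper command: -1 is shut, 1 is fully open, values between are in proportion, then the shift along the tool's x, y, z in cm, then the turn, a rotation vector about the tool's x, y, z in degrees. In form: [fingers, x, y, z, rx, ry, rz, fingers, x, y, z, rx, ry, rz, ...]. A call has 1 to 5 rows; each row shifts and turns the commanded pose from where the row before left it, along the tool's axes as they then stand; what a row does not reach is not made up. A row lasts 1/10 s, in which the tool goes at most 50 mm and 8.59 degrees, less where a joint would pass 70% of its speed; a pose out of reach is approached as far as the arm can. A call is refused whole if a number of a shift passes 5 or a number of a turn 8.59, either way. A call with a gripper value outside its range is refused whole. The fingers move at their own pace and stop on an object; "squeeze" is the grip in N (left out, the last holds). Time passes only in rows, so rows that do not move let the fingers close. It gives the time, the measured TCP pose, the force, the opening and the grip force at its end, in the units of the state.
- observe(): the state, without advancing time (a new reading comes with each control period).
- camera(name): name is "scene" or "top" or "wrist"; returns the picture (400x640x3 uint8, red, green, blue); there is no depth.
- camera_params(name): a dict with "mtx" (3x3 intrinsics, pixels), "R" (3x3) and "t" (3): a world point X has camera coordinates R X + t. Camera axes: x right, y down, z forward; pixel columns grow to the right and rows downward; lengths in m; the calibration is good to about 2 mm. The wrist camera is an equidistant fisheye: a pixel r from the principal point sees the ray r / f radians off the axis. A picture is of the moment at which its call begins: read the wrist's pose just before it. camera_params takes no time and is no camera call; for the wrist camera it gives the pose at the moment of the call.
- job_done(): hands the job in; it is judged then, once.
The state is a dict: "time": time; "q": joint angles; "dq": joint speeds; "joint_efforts": joint torques, N m; "tool_pos": TCP position; "eef_rot": TCP orientation; "force": force on the tool from outside, world axes, zero at the start; "torque": the same for the moment, N m; "width": opening from 0.0 (shut) to 1.0 (fully open); "grasp_force": force on a finger pad.
Only numpy, scipy, OpenCV 4.12 (cv2) and the standard library are available. Lean on these libraries where they do the work, as an engineer would, in place of code of your own. Each camera call takes 0.05 s, during which the arm holds its last target. There are 200 camera calls.

TASK

The pump set stands on its levelling screws and one anchor bolt still lacks its packing plate. With the fingertips, slide the loose slotted steel plate flat along the bench and in under the edge of the base plate, slot first, until that bolt meets the closed end of the slot and the plate lies square to the base plate; then draw the hand away. Do not pick the plate up or tip it, do not ram it or lean on the pump set, and leave everything else where it is.

Things in the scene. Friction and masses are not known exactly. Their poses are not given: they have to be found in the camera images.
- packing_plate: Loose flat bright steel plate, 80 mm wide (its x), 120 mm long (its y), 10 mm thick, 0.5 to 0.9 kg, lying on the bench beside the open edge. Origin: centre of the rectangle, underside. A 20 mm wide slot runs in along the middle line from its -y end, 66 mm deep; the +y end is plain. Home, its axes point as the pump set's do; at the start it is turned under 25 degrees from that.
- slot_end (a point): Where the bolt's axis comes to lie in the packing plate's slot when the bolt meets the closed end: the centre of the 80 x 120 mm rectangle, 5 mm above its underside.
- bolt (a point): Axis of the anchor bolt that lacks its plate, 5 mm above the bench: upright, 12 mm thick, 54 mm tall, rising from the bench through the base plate near its corner at the pump end; in the pump set's frame at x = -150, y = +90 mm, 30 mm inside the open edge.
- open_edge (a point): Middle of the base plate's open long edge, half-way up the 14 mm gap under it (7 mm above the bench); in the pump set's frame at x = 0, y = +120 mm. The packing plate goes in here towards the pump set's -y. Round feet, 20 mm wide, of two levelling screws stand 20 mm inside this edge at x = -75 and +75 mm.
- pump_set: Fixed: grey motor, aluminium bell housing and gear pump in line (along its x) on a dark steel base plate, 400 mm (x) by 240 mm (y) by 10 mm, its underside 14 mm above the bench. Origin: middle of the base plate, at bench height. Motor and pump keep within 70 mm either side of the x axis, up to 205 mm high. The pump is at the -x end. Its other three bolts have their plates.
- spanner: A combination spanner, 210 mm long, lying flat on the bench in front of the pump set. Origin: the middle of its length.
- socket: A steel spanner socket, 26 mm across and 38 mm tall, standing on the bench in front of the base plate. Origin: centre of its underside.
- plain_packer: A dark flat steel packer WITHOUT a slot, 60 x 100 x 6 mm, lying on the bench. Origin: centre of its underside.
- spray_can: A white and grey spray can with a black cap, 58 mm across and 190 mm tall, standing on the bench. Origin: centre of its underside.
- grease_tub: A yellow plastic tub, 84 mm across and 55 mm tall, standing on the bench. Origin: centre of its underside.
- level: A small engineer's level, 110 x 24 x 28 mm, standing on top of the base plate's edge between two anchor bolts. Origin: centre of its underside.
Things that resemble listed ones, but are neither listed nor needed, are in the scene too. Leave any blue or turquoise look-alike of the packing_plate alone.

How it is judged:
By the outcome, as a careful person would: the job done as asked, in the order asked, and still so for the second after the job is handed in, with the robot touching nothing.
It also fails if it takes over 72 s, if anything falls off the work surface, if the arm or the gripper's body presses on something with over 40 N, if the wrist force passes 120 N, or if a joint passes its speed limit or range.

## Working session

There is one attempt and no reset: what is moved stays moved. The work goes in short steps, Python scripts to look and compute and a tool call to move; the robot and the scene stay as the last step left them, time stands still between calls to the robot, and variables do not carry over. Pictures are saved under pics/ and viewed, at most 10 in all, crops included, and the job is handed in when it is done.

Besides the shell and the picture viewer there is one more tool, called after "Emit:" as name(argument=value, ...) on one line, values as JSON. carry_out: Moves the arm, as the interface text tells. Its arguments: {"type":"object","properties":{"commands":{"type":"array"},"squeeze":{"type":"number"}},"required":["commands"]}

```bash
mkdir -p pics; python3 - <<'E'
from plant import *
import cv2,numpy as np
print(observe())
for n in("scene","top"):
    im=camera(n);cv2.imwrite(f"pics/{n}0.png",im[:,:,::-1]);p=camera_params(n);print(n,p)
E
```

```text
{'time': 0.0, 'q': array([ 1.09029518e+00,  9.18835821e-02,  1.23191898e+00, -2.38266809e-06,
        1.81980369e+00, -5.67160463e-02]), 'dq': array([ 1.50223836e-03, -1.52126452e-03,  9.30043764e-04,  2.01425503e-05,
       -3.47768915e-04,  1.25474041e-03]), 'joint_efforts': array([ 5.96313148e-04, -4.58740354e+01, -4.18023777e+01,  2.07268442e-06,
        1.20444997e-02,  1.11026998e-05]), 'tool_pos': array([0.24660402, 0.54665884, 0.23011739]), 'eef_rot': array([[-9.11538696e-01,  4.11213257e-01, -9.28685156e-04],
       [ 4.11214291e-01,  9.11536952e-01, -1.78665287e-03],
       [ 1.11835490e-04, -2.01049184e-03, -9.99997973e-01]]), 'force': array([-0.18021797,  0.11845177, -0.18024161]), 'torque': array([ 0.03711735,  0.00109095, -0.03832055]), 'grasp_force': 0.0, 'width': 0.996952866870429}
scene {'mtx': array([[410.01290477,   0.        , 310.28720282],
       [  0.        , 410.01290477, 197.96925532],
       [  0.        ,   0.        ,   1.        ]]), 'R': array([[-0.34191151,  0.93972552, -0.00353037],
       [ 0.68059434,  0.24503476, -0.69047035],
       [-0.64798754, -0.23848251, -0.72335208]]), 't': array([ 0.19404082, -0.32514146,  1.39412797])}
top {'mtx': array([[490.23659355,   0.        , 316.41699469],
       [  0.        , 490.23659355, 195.90210513],
       [  0.        ,   0.        ,   1.        ]]), 'R': array([[-0.01166174, -0.99976682, -0.01817428],
       [-0.9986763 ,  0.01255576, -0.04987982],
       [ 0.05009638,  0.01756854, -0.99858986]]), 't': array([0.02604038, 0.53203241, 1.19324718])}
```

View pics/scene0.png

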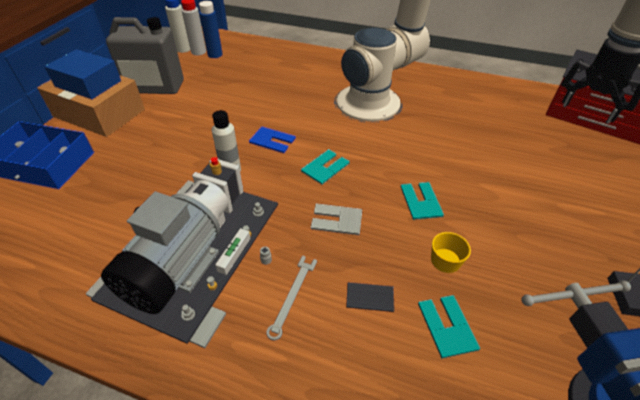

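View pics/top0.png

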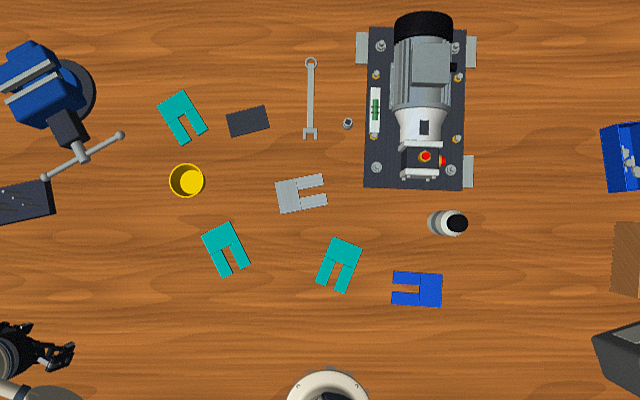

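Top view: the bright slotted plate is at about (301,194), slot facing right towards the pump set. The open edge is at column ~367 and the bare bolt at about (377,168). The scene view agrees: plate (337,219), bolt (258,208).

```bash
cat > h.py <<'E'
from plant import *
import cv2,numpy as np
def ray(p,uv,fish=False):
    K,R,t=p["mtx"],p["R"],p["t"]; uv=np.atleast_2d(uv).astype(float)
    d=np.c_[(uv-K[:2,2])/[K[0,0],K[1,1]],np.ones(len(uv))]
    if fish:
        r=np.linalg.norm(d[:,:2],axis=1,keepdims=True); d=np.c_[d[:,:2]/r*np.sin(r),np.cos(r)]
    return -R.T@t, d@R
def onz(p,uv,z,fish=False):
    c,d=ray(p,uv,fish); return c+d*((z-c[2])/d[:,2:])
def tri(p1,u1,p2,u2):
    c1,d1=ray(p1,u1);c2,d2=ray(p2,u2);d1=d1[0];d2=d2[0]
    s=np.linalg.lstsq(np.c_[d1,-d2],c2-c1,rcond=None)[0]
    a,b=c1+s[0]*d1,c2+s[1]*d2; return (a+b)/2,np.linalg.norm(a-b)
def plate(im,box):
    x0,y0,x1,y1=box; c=im[y0:y1,x0:x1]; hsv=cv2.cvtColor(c,cv2.COLOR_RGB2HSV)
    m=((hsv[...,1]<60)&(hsv[...,2]>110)).astype(np.uint8)
    cs=cv2.findContours(m,cv2.RETR_EXTERNAL,cv2.CHAIN_APPROX_NONE)[0]
    return max(cs,key=cv2.contourArea)[:,0]+[x0,y0]
E
python3 - <<'E'
from h import *
T=cv2.cvtColor(cv2.imread("pics/top0.png"),4);S=cv2.cvtColor(cv2.imread("pics/scene0.png"),4)
pt,ps=camera_params("top"),camera_params("scene")
for n,im,p,b in(("top",T,pt,(262,160,340,225)),("scene",S,ps,(300,195,375,245))):
    c=plate(im,b); w=onz(p,c,.01)[:,:2]
    r=cv2.minAreaRect((w*1000).astype(np.float32)); print(n,len(c),r)
    print(cv2.boxPoints(r).round(1).tolist())
a=cv2.resize(T[10:210,340:490],None,fx=3.9,fy=3,interpolation=2)
a=cv2.resize(T[10:205,345:485],None,fx=3,fy=3,interpolation=2)
b=cv2.resize(S[190:350,85:285],None,fx=3,fy=3,interpolation=2)[:,:380*2]
b=cv2.resize(S[180:345,165:285],None,fx=3,fy=3,interpolation=2)
H=max(a.shape[0],b.shape[0]);f=lambda x:np.pad(x,((0,H-x.shape[0]),(0,0),(0,0)))
cv2.imwrite("pics/c1.png",cv2.cvtColor(np.hstack([f(a),f(b)]),4))
E
```

```text
top 205 ((539.784423828125, 58.656959533691406), (80.12127685546875, 118.42062377929688), 10.613327026367188)
[[489.5, 109.5], [511.29998779296875, -6.900000095367432], [590.0999755859375, 7.800000190734863], [568.2999877929688, 124.19999694824219]]
scene 186 ((539.010009765625, 59.489830017089844), (80.4916000366211, 118.17916870117188), 10.414186477661133)
[[488.70001220703125, 110.30000305175781], [510.1000061035156, -5.900000095367432], [589.2999877929688, 8.600000381469727], [567.9000244140625, 124.9000015258789]]
```

View pics/c1.png

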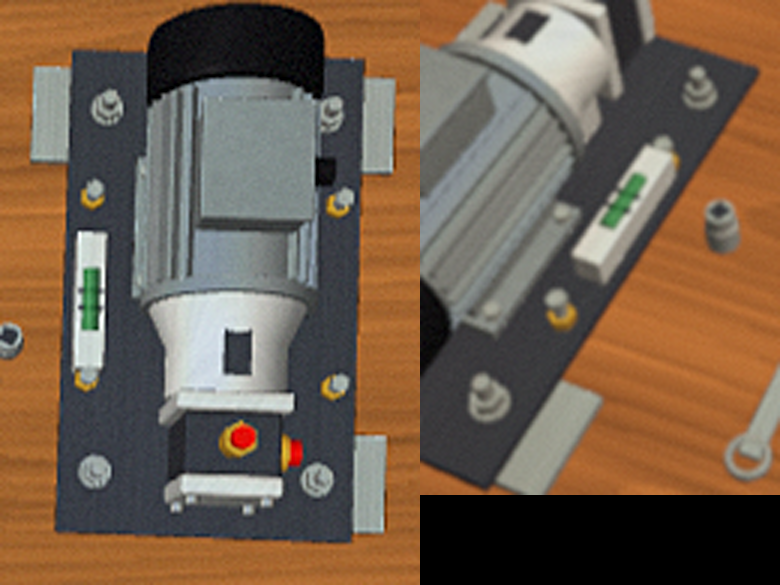

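Crop: left half shows base plate corners at (55,531), (73,50), (351,541) and the bare bolt at (95,465). The right half shows the pump-end corner at (757,70) and the bolt top at (697,72).

```bash
python3 - <<'E'
from h import *
T=cv2.cvtColor(cv2.imread("pics/top0.png"),4)
pt,ps=camera_params("top"),camera_params("scene")
g=cv2.cvtColor(T,cv2.COLOR_RGB2HSV)[...,1].astype(float)
# open edge: saturation step (wood sat high -> dark grey low) per row, subpixel
E=[]
for v in list(range(60,120))+list(range(130,180)):
    r=g[v,355:376]; d=r[:-1]-r[1:]; k=d.argmax()
    if 1<=k<19: w=np.clip(d[k-1:k+2],0,None); E.append((355.5+k+(w@[-1,0,1])/w.sum(),v))
B=[]
for u in range(370,455):
    r=g[178:200,u]; d=r[1:]-r[:-1]; k=d.argmax()
    if 1<=k<20: w=np.clip(d[k-1:k+2],0,None); B.append((u,178.5+k+(w@[-1,0,1])/w.sum()))
def fit(P,z):
    w=onz(pt,P,z)[:,:2].astype(np.float32); l=cv2.fitLine(w,cv2.DIST_HUBER,0,.001,.001).ravel(); return l
e=fit(E,.024);b=fit(B,.024); print(len(E),len(B),e,b,np.degrees(np.arctan2(e[1],e[0])),np.degrees(np.arctan2(b[1],b[0])))
s=np.linalg.solve(np.c_[e[:2],-b[:2]],b[2:]-e[2:]);C=e[2:]+s[0]*e[:2];print("corner top",C)
ct=np.array([363.3,187.]);cs=np.array([277.3,203.3])
print("corner tri",tri(pt,ct,ps,cs),"scene",onz(ps,cs,.024))
print("far corner tri",tri(pt,[369.3,26.7],ps,[188.3,342.3]))
bt=[345+95.5/3,10+464/3];bs=[165+(697-420)/3,180+70/3]
print("bolt tri",tri(pt,bt,ps,bs),onz(pt,bt,.054),onz(ps,bs,.054))
ex=e[:2]*np.sign(e[0]);ey=np.array([-ex[1],ex[0]])
bw=C+.05*ex-.03*ey;print("bolt from corner",bw,"yaw",np.degrees(np.arctan2(ex[1],ex[0])))
E
```

```text
108 84 [ 0.99876827 -0.0496178   0.73049986 -0.10379061] [ 0.05225359  0.99863386  0.54748785 -0.18425936] -2.8440583 87.00472
corner top [ 0.552162   -0.09493096]
corner tri (array([ 0.55224103, -0.09521079,  0.02000798]), np.float64(0.0005666143228113817)) scene [[ 0.55549827 -0.09324047  0.024     ]]
far corner tri (array([ 0.94949793, -0.11432073,  0.02140208]), np.float64(0.005542239021941505))
bolt tri (array([ 0.60193726, -0.12439768,  0.05959766]), np.float64(0.001860704211819977)) [[ 0.60293235 -0.12586075  0.054     ]] [[ 0.59714295 -0.12620978  0.054     ]]
bolt from corner [ 0.6006119 -0.1273749] yaw -2.8440583
```

```bash
cat > mv.py <<'E'
import sys
from h import *
def rows(x,y,z,yaw,n,start=None):
    "yaw: deg of the tool's y axis in the plane, tool kept pointing down"
    s=observe(); p,R=(s["tool_pos"],s["eef_rot"])
    a=np.arctan2(R[1,1],R[0,1]); A=np.radians(yaw); d=(np.array([x,y,z])-p)/n
    print("from",p.round(4),"yaw",np.degrees(a).round(2),"tilt",R[:2,2].round(4),"F",s["force"].round(1),"w",round(s["width"],3),"t",round(s["time"],2))
    for i in range(n):
        b=a+(A-a)*i/n; X=np.array([-np.sin(b),np.cos(b)]);Y=np.array([np.cos(b),np.sin(b)])
        print([round(v,2) for v in(d[:2]@X*100,d[:2]@Y*100,-d[2]*100,0,0,-np.degrees(A-a)/n)])
if __name__=="__main__":
    a=list(map(float,sys.argv[1:])); rows(*a[:4],int(a[4]))
E
python3 mv.py .5308 .1062 .10 10.5 13
python3 - <<'E'
from h import *
p=camera_params("top")
print("socket~",onz(p,[[348,123]],.03))
E
```

```text
from [0.2466 0.5467 0.2302] yaw 65.72 tilt [-0.0008 -0.0016] F [ 0.1  0.9 -0.7] w 1.002 t 0.1
[np.float64(-3.39), np.float64(-2.19), np.float64(1.0), 0, 0, np.float64(4.25)]
[np.float64(-3.54), np.float64(-1.93), np.float64(1.0), 0, 0, np.float64(4.25)]
[np.float64(-3.67), np.float64(-1.67), np.float64(1.0), 0, 0, np.float64(4.25)]
[np.float64(-3.79), np.float64(-1.39), np.float64(1.0), 0, 0, np.float64(4.25)]
[np.float64(-3.88), np.float64(-1.1), np.float64(1.0), 0, 0, np.float64(4.25)]
[np.float64(-3.95), np.float64(-0.81), np.float64(1.0), 0, 0, np.float64(4.25)]
[np.float64(-4.0), np.float64(-0.52), np.float64(1.0), 0, 0, np.float64(4.25)]
[np.float64(-4.03), np.float64(-0.22), np.float64(1.0), 0, 0, np.float64(4.25)]
[np.float64(-4.03), np.float64(0.08), np.float64(1.0), 0, 0, np.float64(4.25)]
[np.float64(-4.01), np.float64(0.38), np.float64(1.0), 0, 0, np.float64(4.25)]
[np.float64(-3.98), np.float64(0.67), np.float64(1.0), 0, 0, np.float64(4.25)]
[np.float64(-3.92), np.float64(0.96), np.float64(1.0), 0, 0, np.float64(4.25)]
[np.float64(-3.83), np.float64(1.25), np.float64(1.0), 0, 0, np.float64(4.25)]
socket~ [[ 0.70883607 -0.05994871  0.03      ]]
```

Socket is clear (x 0.709). Moving.

Emit:
carry_out(commands=[1, -3.4, -2.2, 1, 0, 0, 4.25, 1, -3.55, -1.9, 1, 0, 0, 4.25, 1, -3.65, -1.65, 1, 0, 0, 4.25, 1, -3.8, -1.4, 1, 0, 0, 4.25, 1, -3.9, -1.1, 1, 0, 0, 4.25], squeeze=20)

```text
time: 0.6
tool_pos: [0.3569, 0.376, 0.1804]
eef_rot: [[-0.699, 0.716, -0.0], [0.716, 0.699, -0.0], [-0.0, -0.001, -1.0]]
force: [0.8, -0.2, -0.2]
width: 0.998
grasp_force: 0.0
```

Emit:
carry_out(commands=[1, -3.95, -0.8, 1, 0, 0, 4.25, 1, -4, -0.5, 1, 0, 0, 4.25, 1, -4, -0.2, 1, 0, 0, 4.25, 1, -4, 0.1, 1, 0, 0, 4.25, 1, -4, 0.4, 1, 0, 0, 4.25])

```text
time: 1.1
tool_pos: [0.4667, 0.2077, 0.1305]
eef_rot: [[-0.391, 0.92, -0.0], [0.92, 0.391, -0.0], [0.0, -0.0, -1.0]]
force: [0.1, 0.1, -0.1]
width: 1.002
grasp_force: 0.0
```

Emit:
carry_out(commands=[1, -4, 0.7, 1, 0, 0, 4.25, 1, -3.9, 1, 1, 0, 0, 4.25, 1, -3.8, 1.25, 1, 0, 0, 4.25, 1, 0, 0, 0, 0, 0, 0, 1, 0, 0, 0, 0, 0, 0])

```text
time: 1.6
tool_pos: [0.532, 0.1074, 0.1003]
eef_rot: [[-0.18, 0.984, -0.002], [0.984, 0.18, 0.0], [0.001, -0.002, -1.0]]
force: [-0.2, 0.7, 0.3]
width: 0.999
grasp_force: 0.0
```

```bash
python3 mv.py .5308 .1062 .05 10.5 2; python3 - <<'E'
from h import *
p=camera_params("wrist");im=camera("wrist");cv2.imwrite("pics/w1.png",cv2.cvtColor(im,4));print(p)
E
```

```text
from [0.532  0.1074 0.1003] yaw 10.38 tilt [-0.0022  0.0001] F [-0.2  0.7  0.3] w 0.999 t 1.6
[np.float64(-0.05), np.float64(-0.07), np.float64(2.52), 0, 0, np.float64(-0.06)]
[np.float64(-0.05), np.float64(-0.07), np.float64(2.52), 0, 0, np.float64(-0.06)]
{'mtx': array([[309.70691629,   0.        , 323.20728424],
       [  0.        , 309.70691629, 201.84442953],
       [  0.        ,   0.        ,   1.        ]]), 'R': array([[ 0.98350206,  0.18086182, -0.00356453],
       [ 0.17446693, -0.94315225,  0.28288712],
       [ 0.04780159, -0.27884196, -0.95914658]]), 't': array([-0.54239326,  0.00997959,  0.2577843 ])}
```

View pics/w1.png

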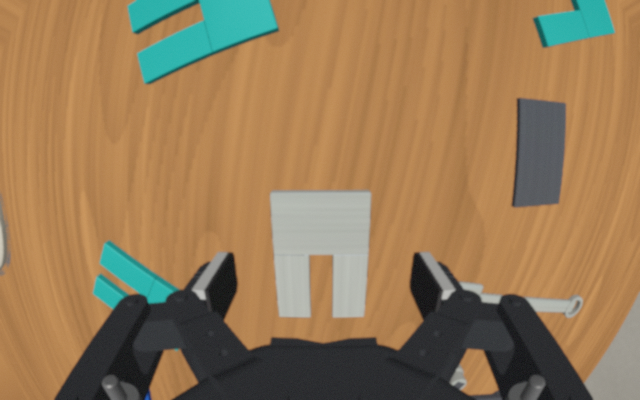

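Wrist view: plate at (320,254), its plain end towards the top at row 192. It sits well between the fingers (columns 235 and 412), slightly left of their midline.

```bash
cat > wp.py <<'E'
from h import *
def wplate(im,p,box):
    c=plate(im,box); w=onz(p,c,.01,True)[:,:2]*1000
    r=cv2.minAreaRect(w.astype(np.float32)); return r
E
python3 - <<'E'
from wp import *
im=cv2.cvtColor(cv2.imread("pics/w1.png"),4);p=camera_params("wrist")
r=wplate(im,p,(262,180,380,330));print(r,cv2.boxPoints(r))
c=plate(im,(262,180,380,330))
# height check: scale at z -> sizes 80
for z in(0,.01,.02):
    print(z,cv2.minAreaRect((onz(p,c,z,True)[:,:2]*1000).astype(np.float32))[1])
E
```

```text
((538.0866088867188, 61.892433166503906), (79.75456237792969, 121.60737609863281), 10.668062210083008) [[487.64264  114.26317 ]
 [510.15448   -5.242369]
 [588.5306     9.521698]
 [566.01874  129.02724 ]]
0 (83.17579650878906, 126.82389068603516)
0.01 (79.75456237792969, 121.60737609863281)
0.02 (76.33348846435547, 116.39066314697266)
```

Emit:
carry_out(commands=[1, 0, -0.2, 2.5, 0, 0, -0.2, 1, 0, 0, 2.5, 0, 0, 0, 1, 0, 0, 2.5, 0, 0, 0, 1, 0, 0, 1.5, 0, 0, 0, 1, 0, 0, 0, 0, 0, 0])

```text
time: 2.15
tool_pos: [0.5284, 0.1085, 0.009]
eef_rot: [[-0.187, 0.982, -0.004], [0.982, 0.187, -0.0], [0.0, -0.004, -1.0]]
force: [-0.2, -0.9, 0.1]
width: 0.995
grasp_force: 0.0
```

```bash
python3 mv.py .5298 .1077 -.009 10.6 2; python3 - <<'E'
from wp import *
p=camera_params("wrist");im=camera("wrist");cv2.imwrite("pics/w2.png",cv2.cvtColor(im,4))
E
```

```text
from [0.5284 0.1085 0.009 ] yaw 10.77 tilt [-0.0043 -0.0004] F [-0.2 -0.9  0.1] w 0.995 t 2.15
[np.float64(-0.05), np.float64(0.06), np.float64(0.9), 0, 0, np.float64(0.09)]
[np.float64(-0.05), np.float64(0.06), np.float64(0.9), 0, 0, np.float64(0.09)]
```

View pics/w2.png

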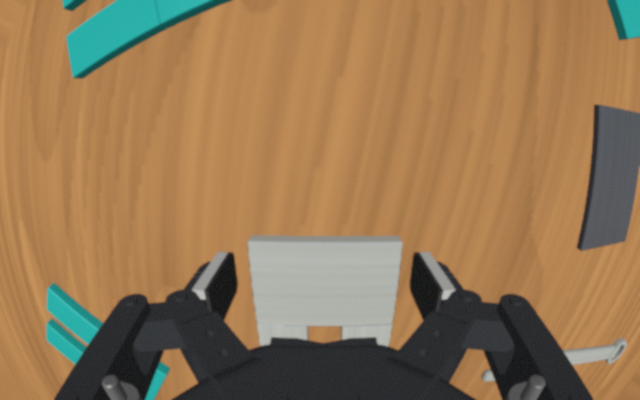

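Wrist view: plate edges at columns 250 and 401 sit midway between the fingers at 236 and 412, so it is centred. Descending gently.

Emit:
carry_out(commands=[1, -0.05, 0.05, 0.5, 0, 0, 0, 1, 0, 0, 0.5, 0, 0, 0, 1, 0, 0, 0.4, 0, 0, 0, 1, 0, 0, 0.3, 0, 0, 0, 1, 0, 0, 0, 0, 0, 0])

```text
time: 2.7
tool_pos: [0.5306, 0.1072, -0.0062]
eef_rot: [[-0.185, 0.983, -0.001], [0.983, 0.185, -0.0], [0.0, -0.001, -1.0]]
force: [1.4, 0.4, 0.2]
width: 0.998
grasp_force: 0.0
```

Emit:
carry_out(commands=[1, 0, 0, 0.1, 0, 0, 0, 1, 0, 0, 0.1, 0, 0, 0, 1, 0, 0, 0.1, 0, 0, 0, 1, 0, 0, 0, 0, 0, 0, 1, 0, 0, 0, 0, 0, 0])

```text
time: 3.2
tool_pos: [0.5309, 0.1073, -0.0087]
eef_rot: [[-0.185, 0.983, 0.0], [0.983, 0.185, 0.0], [0.0, 0.0, -1.0]]
force: [0.6, 0.6, -0.8]
width: 0.996
grasp_force: 0.0
```

Emit:
carry_out(commands=[0.85, 0, 0, 0, 0, 0, 0, 0.8, 0, 0, 0, 0, 0, 0, 0.8, 0, 0, 0, 0, 0, 0, 0.8, 0, 0, 0, 0, 0, 0], squeeze=25)

```text
time: 3.6
tool_pos: [0.5308, 0.1073, -0.0083]
eef_rot: [[-0.185, 0.983, -0.0], [0.983, 0.185, -0.0], [0.0, -0.0, -1.0]]
force: [-2.5, 0.3, 5.2]
width: 0.926
grasp_force: 29.7
```

```bash
python3 - <<'E'
from h import *
T=cv2.cvtColor(cv2.imread("pics/top0.png"),4);p=camera_params("top")
c=plate(T,(295,45,325,160));w=onz(p,c,.006);print("spanner",w.min(0),w.max(0))
E
python3 mv.py .590 .020 -.0085 -2.9 8;  python3 mv.py .590 .020 -.0085 -2.9 1
```

```text
spanner [0.67463341 0.01643919 0.006     ] [0.8824657  0.05151407 0.006     ]
from [ 0.5308  0.1073 -0.0083] yaw 10.66 tilt [-0.0003 -0.    ] F [-2.5  0.3  5.2] w 0.926 t 3.6
[np.float64(-1.21), np.float64(0.53), np.float64(0.0), 0, 0, np.float64(1.7)]
[np.float64(-1.19), np.float64(0.56), np.float64(0.0), 0, 0, np.float64(1.7)]
[np.float64(-1.18), np.float64(0.6), np.float64(0.0), 0, 0, np.float64(1.7)]
[np.float64(-1.16), np.float64(0.63), np.float64(0.0), 0, 0, np.float64(1.7)]
[np.float64(-1.14), np.float64(0.66), np.float64(0.0), 0, 0, np.float64(1.7)]
[np.float64(-1.12), np.float64(0.7), np.float64(0.0), 0, 0, np.float64(1.7)]
[np.float64(-1.1), np.float64(0.73), np.float64(0.0), 0, 0, np.float64(1.7)]
[np.float64(-1.08), np.float64(0.76), np.float64(0.0), 0, 0, np.float64(1.7)]
from [ 0.5308  0.1073 -0.0083] yaw 10.66 tilt [-0.0003 -0.    ] F [-2.5  0.3  5.2] w 0.926 t 3.6
[np.float64(-9.68), np.float64(4.2), np.float64(0.02), 0, 0, np.float64(13.56)]
```

Emit:
carry_out(commands=[0.8, -0.6, 0.26, 0, 0, 0, 0.85, 0.8, -0.6, 0.27, 0, 0, 0, 0.85, 0.8, -0.6, 0.28, 0, 0, 0, 0.85, 0.8, -0.6, 0.29, 0, 0, 0, 0.85, 0.8, -0.6, 0.3, 0, 0, 0, 0.85])

```text
time: 4.1
tool_pos: [0.5495, 0.0812, -0.0083]
eef_rot: [[-0.112, 0.994, 0.0], [0.994, 0.112, 0.003], [0.003, 0.0, -1.0]]
force: [-3.4, 5.4, 4.0]
width: 0.924
grasp_force: 29.7
```

Emit:
carry_out(commands=[0.8, -0.6, 0.3, 0, 0, 0, 0.85, 0.8, -0.6, 0.31, 0, 0, 0, 0.85, 0.8, -0.6, 0.32, 0, 0, 0, 0.85, 0.8, -0.6, 0.33, 0, 0, 0, 0.85, 0.8, -0.6, 0.34, 0, 0, 0, 0.85])

```text
time: 4.6
tool_pos: [0.568, 0.0526, -0.0083]
eef_rot: [[-0.038, 0.999, 0.0], [0.999, 0.038, 0.003], [0.003, 0.0, -1.0]]
force: [-3.0, 4.6, 4.4]
width: 0.928
grasp_force: 29.7
```

```bash
python3 mv.py .590 .020 -.0085 -2.9 6; python3 - <<'E'
from wp import *
p=camera_params("wrist");im=camera("wrist");cv2.imwrite("pics/w3.png",cv2.cvtColor(im,4))
T=camera("top");cv2.imwrite("pics/t3.png",cv2.cvtColor(T,4))
c=np.zeros((600,720,3),np.uint8);c[:400,:640]=im;c=c[:400]
a=cv2.resize(T[130:230,270:400],None,fx=3,fy=3)
b=cv2.resize(im,None,fx=.6,fy=.6);b=np.pad(b,((0,60),(0,0),(0,0)))
cv2.imwrite("pics/m3.png",cv2.cvtColor(np.hstack([a,b]),4))
E
```

```text
from [ 0.568   0.0526 -0.0083] yaw 2.17 tilt [0.0001 0.0026] F [-3.   4.6  4.4] w 0.928 t 4.6
[np.float64(-0.56), np.float64(0.35), np.float64(0.0), 0, 0, np.float64(0.84)]
[np.float64(-0.55), np.float64(0.35), np.float64(0.0), 0, 0, np.float64(0.84)]
[np.float64(-0.55), np.float64(0.36), np.float64(0.0), 0, 0, np.float64(0.84)]
[np.float64(-0.54), np.float64(0.37), np.float64(0.0), 0, 0, np.float64(0.84)]
[np.float64(-0.53), np.float64(0.38), np.float64(0.0), 0, 0, np.float64(0.84)]
[np.float64(-0.53), np.float64(0.39), np.float64(0.0), 0, 0, np.float64(0.84)]
```

View pics/m3.png

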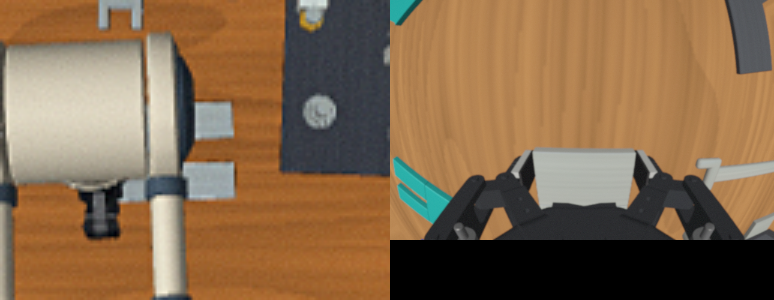

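The crop shows the plate held square between the fingers. Its slot tips are at (232,120) and (234,180) in the left crop, bolt at (319,112), edge at column 283. Spanner is clear. Continuing.

Emit:
carry_out(commands=[0.8, -0.55, 0.35, 0, 0, 0, 0.85, 0.8, -0.55, 0.35, 0, 0, 0, 0.85, 0.8, -0.55, 0.36, 0, 0, 0, 0.85, 0.8, -0.55, 0.37, 0, 0, 0, 0.85, 0.8, -0.55, 0.38, 0, 0, 0, 0.85])

```text
time: 5.2
tool_pos: [0.5862, 0.0252, -0.0082]
eef_rot: [[0.036, 0.999, 0.0], [0.999, -0.036, 0.002], [0.002, -0.0, -1.0]]
force: [-3.0, 5.9, 6.2]
width: 0.927
grasp_force: 30.2
```

Emit:
carry_out(commands=[0.8, -0.5, 0.38, 0, 0, 0, 0.85, 0.8, 0, 0, 0, 0, 0, 0, 0.8, 0, 0, 0, 0, 0, 0])

```text
time: 5.5
tool_pos: [0.5903, 0.0191, -0.0082]
eef_rot: [[0.051, 0.999, 0.001], [0.999, -0.051, 0.0], [0.0, 0.001, -1.0]]
force: [0.2, 1.3, 5.3]
width: 0.925
grasp_force: 30.1
```

```bash
python3 mv.py .607 -.004 -.0085 -2.9 5; python3 - <<'E'
from wp import *
T=camera("top");cv2.imwrite("pics/t4.png",cv2.cvtColor(T,4))
S=camera("scene");cv2.imwrite("pics/s4.png",cv2.cvtColor(S,4))
W=camera("wrist");cv2.imwrite("pics/w4.png",cv2.cvtColor(W,4))
a=cv2.resize(T[130:210,310:400],None,fx=4,fy=4,interpolation=2)
b=cv2.resize(S[180:260,225:325],None,fx=4,fy=4,interpolation=2)
cv2.imwrite("pics/m4.png",cv2.cvtColor(np.hstack([a,b]),4))
E
```

```text
from [ 0.5903  0.0191 -0.0082] yaw -2.92 tilt [0.0014 0.0003] F [0.2 1.3 5.3] w 0.925 t 5.5
[np.float64(-0.44), np.float64(0.36), np.float64(0.01), 0, 0, np.float64(-0.0)]
[np.float64(-0.44), np.float64(0.36), np.float64(0.01), 0, 0, np.float64(-0.0)]
[np.float64(-0.44), np.float64(0.36), np.float64(0.01), 0, 0, np.float64(-0.0)]
[np.float64(-0.44), np.float64(0.36), np.float64(0.01), 0, 0, np.float64(-0.0)]
[np.float64(-0.44), np.float64(0.36), np.float64(0.01), 0, 0, np.float64(-0.0)]
```

View pics/m4.png

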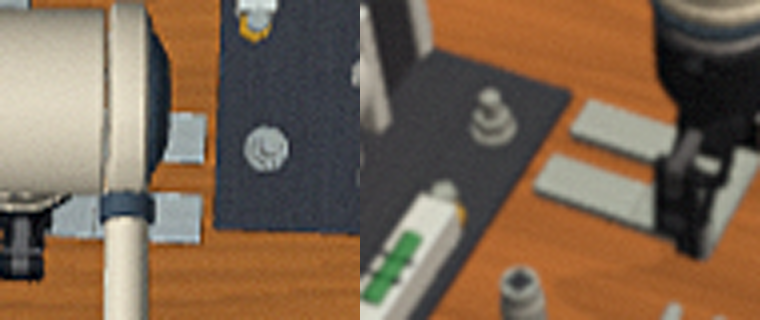

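Crop: prong tips at (207,114)-(206,163) and (201,194)-(200,243) in the left panel, parallel to the base edge. The bolt washer is at (266,149), and both views show the plate flat and just outside the edge.

```bash
python3 - <<'E'
from h import *
p,q=camera_params("top"),camera_params("scene")
f=lambda a:np.array(a)/4+[310-.375,130-.375]
g=lambda a:(np.array(a)-[360,0])/4+[225-.375,180-.375]
t=onz(p,f([[207,114],[206,163],[201,194],[200,243]]),.01)*1000;print(t.round(1))
m=(t[0]+t[3])/2;m2=(t[1]+t[2])/2;d=t[0]-t[3];yaw=np.arctan2(d[1],d[0]);print(m,m2,np.degrees(yaw),np.linalg.norm(d))
s=onz(q,g([[587,100],[570,132],[555,156],[534,190]]),.01)*1000;print(s.round(1));d=s[0]-s[3];print((s[0]+s[3])/2,np.linalg.norm(d))
print("washer top",onz(p,f([[266,149]]),.03)*1000,"scene",onz(q,g([[492,127]]),.030)*1000)
print("bolt tri",tri(p,f([266,146]),q,g([489,94])))
print("corner tri",tri(p,f([215,230]),q,g([571,93])))
E
```

```text
[[624.7 -92.7  10. ]
 [594.3 -91.6  10. ]
 [575.1 -88.2  10. ]
 [544.8 -87.1  10. ]]
[584.72801458 -89.87792502  10.        ] [584.66722528 -89.87403864  10.        ] -4.0152585110599075 80.06769589764457
[[544.5 -87.5  10. ]
 [573.6 -86.9  10. ]
 [595.2 -87.8  10. ]
 [624.7 -88.9  10. ]]
[584.62798924 -88.20979562  10.        ] 80.20083334863136
washer top [[ 600.26859203 -126.60813737   30.        ]] scene [[ 602.04640408 -125.6815184    30.        ]]
bolt tri (array([ 0.59950534, -0.12474585,  0.05757193]), np.float64(0.00216515627321932))
corner tri (array([ 0.55181966, -0.0952083 ,  0.02117864]), np.float64(0.0007560458306043405))
```

Emit:
carry_out(commands=[0.8, -0.4, 0.36, 0, 0, 0, 0, 0.8, -0.4, 0.36, 0, 0, 0, 0, 0.8, -0.4, 0.36, 0, 0, 0, 0, 0.8, -0.4, 0.36, 0, 0, 0, 0, 0.8, -0.4, 0.36, 0, 0, 0, 0])

```text
time: 6.15
tool_pos: [0.6064, -0.0011, -0.0083]
eef_rot: [[0.05, 0.999, -0.001], [0.999, -0.05, 0.001], [0.001, -0.001, -1.0]]
force: [-4.1, 5.1, 8.2]
width: 0.921
grasp_force: 30.5
```

Emit:
carry_out(commands=[0.8, -0.4, 0, 0, 0, 0, 0, 0.8, -0.4, 0, 0, 0, 0, 0, 0.8, 0, 0, 0, 0, 0, 0])

```text
time: 6.45
tool_pos: [0.6067, -0.0096, -0.0082]
eef_rot: [[0.051, 0.999, 0.001], [0.999, -0.051, 0.001], [0.001, 0.001, -1.0]]
force: [-0.2, 3.1, 5.2]
width: 0.926
grasp_force: 30.2
```

```bash
python3 mv.py .6036 -.079 -.0085 -2.9 1; python3 - <<'E'
from wp import *
T=camera("top");cv2.imwrite("pics/t5.png",cv2.cvtColor(T,4))
S=camera("scene");cv2.imwrite("pics/s5.png",cv2.cvtColor(S,4))
a=cv2.resize(T[130:210,310:400],None,fx=4,fy=4,interpolation=2)
b=cv2.resize(S[180:260,225:325],None,fx=4,fy=4,interpolation=2)
cv2.imwrite("pics/m5.png",cv2.cvtColor(np.hstack([a,b]),4))
E
```

```text
from [ 0.6067 -0.0096 -0.0082] yaw -2.9 tilt [0.0012 0.001 ] F [-0.2  3.1  5.2] w 0.926 t 6.45
[np.float64(-6.95), np.float64(0.04), np.float64(0.03), 0, 0, np.float64(-0.0)]
```

View pics/m5.png

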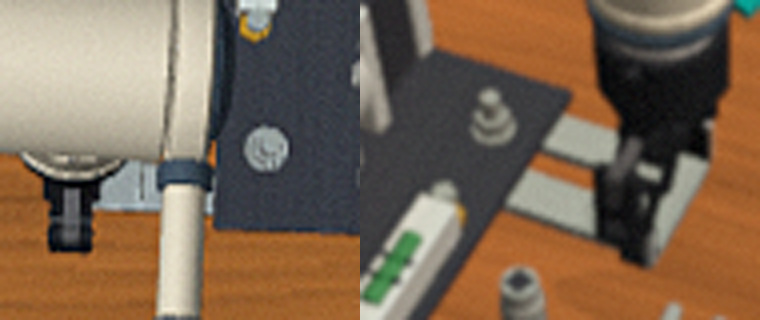

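Scene crop: the prongs are under the edge, slot centred on the bolt's line (slot walls at (541,158) and (510,192), bolt (492,125)). Advancing slowly and watching force.

Emit:
carry_out(commands=[0.8, -0.4, 0, 0, 0, 0, 0, 0.8, -0.4, 0, 0, 0, 0, 0, 0.8, -0.4, 0, 0, 0, 0, 0, 0.8, -0.4, 0, 0, 0, 0, 0, 0.8, -0.4, 0, 0, 0, 0, 0])

```text
time: 7.05
tool_pos: [0.6056, -0.0288, -0.0082]
eef_rot: [[0.05, 0.999, 0.001], [0.999, -0.05, 0.002], [0.002, 0.001, -1.0]]
force: [0.5, 6.3, 5.5]
width: 0.927
grasp_force: 30.3
```

Emit:
carry_out(commands=[0.8, -0.4, 0, 0, 0, 0, 0, 0.8, -0.4, 0, 0, 0, 0, 0, 0.8, -0.4, 0, 0, 0, 0, 0, 0.8, -0.4, 0, 0, 0, 0, 0, 0.8, -0.4, 0, 0, 0, 0, 0])

```text
time: 7.55
tool_pos: [0.6046, -0.0488, -0.0082]
eef_rot: [[0.05, 0.999, 0.001], [0.999, -0.05, 0.002], [0.002, 0.001, -1.0]]
force: [0.4, 6.1, 6.6]
width: 0.922
grasp_force: 30.3
```

Emit:
carry_out(commands=[0.8, -0.4, 0, 0, 0, 0, 0, 0.8, -0.4, 0, 0, 0, 0, 0, 0.8, -0.4, 0, 0, 0, 0, 0, 0.8, -0.3, 0, 0, 0, 0, 0, 0.8, -0.2, 0, 0, 0, 0, 0])

```text
time: 8.05
tool_pos: [0.6037, -0.0659, -0.0082]
eef_rot: [[0.05, 0.999, 0.001], [0.999, -0.05, 0.002], [0.002, 0.001, -1.0]]
force: [-1.5, 5.7, 5.3]
width: 0.925
grasp_force: 30.3
```

Free sliding throughout (x force ~0). About 13 mm left; small steps.

Emit:
carry_out(commands=[0.8, -0.2, 0, 0, 0, 0, 0, 0.8, -0.2, 0, 0, 0, 0, 0, 0.8, -0.2, 0, 0, 0, 0, 0, 0.8, -0.15, 0, 0, 0, 0, 0, 0.8, -0.1, 0, 0, 0, 0, 0])

```text
time: 8.55
tool_pos: [0.6033, -0.0742, -0.0082]
eef_rot: [[0.05, 0.999, 0.001], [0.999, -0.05, 0.002], [0.002, 0.001, -1.0]]
force: [-0.1, 5.8, 6.1]
width: 0.924
grasp_force: 30.3
```

Emit:
carry_out(commands=[0.8, -0.1, 0, 0, 0, 0, 0, 0.8, -0.1, 0, 0, 0, 0, 0, 0.8, -0.1, 0, 0, 0, 0, 0])

```text
time: 8.85
tool_pos: [0.6032, -0.0771, -0.0082]
eef_rot: [[0.05, 0.999, 0.001], [0.999, -0.05, 0.002], [0.002, 0.001, -1.0]]
force: [0.6, 6.9, 6.7]
width: 0.928
grasp_force: 30.3
```

Emit:
carry_out(commands=[0.8, -0.1, 0, 0, 0, 0, 0, 0.8, -0.1, 0, 0, 0, 0, 0])

```text
time: 9.05
tool_pos: [0.6031, -0.078, -0.0083]
eef_rot: [[0.05, 0.999, 0.001], [0.999, -0.05, 0.004], [0.004, 0.001, -1.0]]
force: [-0.1, 12.4, 6.5]
width: 0.924
grasp_force: 30.4
```

Emit:
carry_out(commands=[0.8, -0.1, 0, 0, 0, 0, 0, 0.8, -0.1, 0, 0, 0, 0, 0])

```text
time: 9.25
tool_pos: [0.603, -0.0782, -0.0083]
eef_rot: [[0.049, 0.999, 0.001], [0.999, -0.049, 0.007], [0.007, 0.001, -1.0]]
force: [0.1, 18.4, 6.2]
width: 0.925
grasp_force: 30.5
```

Force rose from 6 to 18 N with the tool stopped, so the bolt is at the slot end. Relieving the push and opening.

Emit:
carry_out(commands=[0.8, 0.1, 0, 0, 0, 0, 0, 0.9, 0.05, 0, 0, 0, 0, 0, 1, 0, 0, 0, 0, 0, 0, 1, 0, 0, 0, 0, 0, 0, 1, 0, 0, 0, 0, 0, 0])

```text
time: 9.75
tool_pos: [0.6024, -0.0815, -0.0092]
eef_rot: [[0.052, 0.999, -0.001], [0.999, -0.052, -0.0], [-0.0, -0.001, -1.0]]
force: [0.6, -0.3, 0.0]
width: 0.996
grasp_force: 0.0
```

Emit:
carry_out(commands=[1, 0, 0, -0.3, 0, 0, 0, 1, 0, 0, -0.5, 0, 0, 0, 1, 0, 0, -1, 0, 0, 0, 1, 0, 0, -1.5, 0, 0, 0, 1, 0, 0, -2, 0, 0, 0])

```text
time: 10.25
tool_pos: [0.6024, -0.081, 0.0453]
eef_rot: [[0.051, 0.999, -0.001], [0.999, -0.051, 0.0], [0.0, -0.001, -1.0]]
force: [1.0, 0.2, -0.0]
width: 1.001
grasp_force: 0.0
```

Emit:
carry_out(commands=[1, 2, 0, -3, 0, 0, 0, 1, 4, 0, -3, 0, 0, 0, 1, 4, 0, -1, 0, 0, 0, 1, 4, 0, 0, 0, 0, 0, 1, 4, 0, 0, 0, 0, 0])

```text
time: 10.75
tool_pos: [0.6126, 0.1003, 0.1173]
eef_rot: [[0.051, 0.999, 0.004], [0.999, -0.051, 0.0], [0.001, 0.004, -1.0]]
force: [0.3, 0.8, 0.4]
width: 1.002
grasp_force: 0.0
```

Emit:
carry_out(commands=[1, 4, 0, 0, 0, 0, 0, 1, 4, 0, 0, 0, 0, 0, 1, 0, 0, 0, 0, 0, 0, 1, 0, 0, 0, 0, 0, 0])

```text
time: 11.15
tool_pos: [0.6161, 0.1795, 0.1156]
eef_rot: [[0.049, 0.999, 0.001], [0.999, -0.049, -0.0], [-0.0, 0.001, -1.0]]
force: [-0.3, -0.5, -0.1]
width: 0.998
grasp_force: 0.0
```

```bash
python3 mv.py .6036 .1 .1 -2.9 1; python3 - <<'E'
from wp import *
T=camera("top");cv2.imwrite("pics/t6.png",cv2.cvtColor(T,4))
S=camera("scene");cv2.imwrite("pics/s6.png",cv2.cvtColor(S,4))
a=cv2.resize(T[130:210,310:400],None,fx=4,fy=4,interpolation=2)
b=cv2.resize(S[180:260,225:325],None,fx=4,fy=4,interpolation=2)
cv2.imwrite("pics/m6.png",cv2.cvtColor(np.hstack([a,b]),4))
E
```

```text
from [0.6161 0.1795 0.1156] yaw -2.82 tilt [ 0.0014 -0.0002] F [-0.3 -0.5 -0.1] w 0.998 t 11.15
[np.float64(-8.0), np.float64(-0.86), np.float64(1.56), 0, 0, np.float64(0.08)]
```

View pics/m6.png

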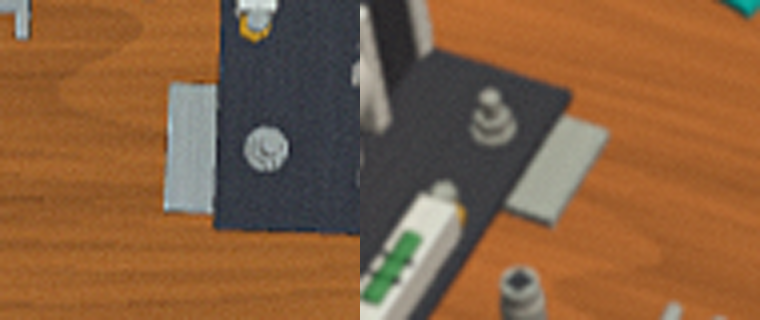

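Crop: the plate's exposed end lies along the base edge, outer corners at about (170,84) and (164,212) left. Measuring seat and squareness.

```bash
python3 - <<'E'
from h import *
p,q=camera_params("top"),camera_params("scene")
T=cv2.cvtColor(cv2.imread("pics/t6.png"),4)
g=cv2.cvtColor(T,cv2.COLOR_RGB2HSV)[...,1].astype(float)
def edge(rows,a,b,sg):
    E=[]
    for v in rows:
        r=g[v,a:b];d=sg*(r[:-1]-r[1:]);k=d.argmax()
        if 1<=k<len(d)-1: w=np.clip(d[k-1:k+2],0,None);E.append((a+.5+k+(w@[-1,0,1])/w.sum(),v))
    return E
def line(E,z):
    w=(onz(p,E,z)[:,:2]*1000).astype(np.float32);l=cv2.fitLine(w,cv2.DIST_HUBER,0,.01,.01).ravel();return l*np.sign(l[0]) if 0 else np.r_[l[:2]*np.sign(l[0]),l[2:]]
P=line(edge(range(154,181),343,360,1),.01);B=line(edge(list(range(60,120))+list(range(130,150)),355,376,1),.024)
print(P,B,"yaw",[np.degrees(np.arctan2(l[1],l[0])) for l in(P,B)])
n=np.array([-B[1],B[0]]);print("overhang top",(P[2:]-B[2:])@n)
G=lambda a:(np.array(a)-[360,0])/4+[225-.375,180-.375]
f=lambda a:np.array(a)/4+[310-.375,130-.375]
s=onz(q,G([[608,131],[553,225]]),.01)[:,:2]*1000;t=onz(p,f([[170,84],[164,212]]),.01)[:,:2]*1000
for c in(s,t):
    m=c.mean(0);print("corners",c.round(1).tolist(),"mid-bolt along n",(m-[600.7,-126.5])@n,"lat",(m-[600.7,-126.5])@B[:2])
E
```

```text
[ 9.9722499e-01 -7.4447043e-02  6.0570917e+02 -6.6964249e+01] [ 9.9849063e-01 -5.4922611e-02  7.5654639e+02 -1.0559422e+02] yaw [np.float32(-4.269451), np.float32(-3.1484177)]
overhang top 30.287292
corners [[564.7, -64.7], [645.8, -67.1]] mid-bolt along n 60.78698653241369 lat 1.1694724440377595
corners [[643.7, -70.1], [564.2, -65.2]] mid-bolt along n 58.93711732170585 lat 0.010853658825219461
```

Overhang is 30.3 mm (30 expected). Squareness is uncertain to ~1°, so I'll check it from close by with the wrist camera.

Emit:
carry_out(commands=[1, -4, 0, 0, 0, 0, 0, 1, -4, 0, 0, 0, 0, 0, 1, -4, 0, 0, 0, 0, 0, 1, -4, 0, 0, 0, 0, 0, 1, 0, 0, 0, 0, 0, 0])

```text
time: 11.75
tool_pos: [0.6074, 0.0124, 0.1149]
eef_rot: [[0.059, 0.998, 0.001], [0.998, -0.059, -0.002], [-0.002, 0.001, -1.0]]
force: [0.0, 0.4, -0.0]
width: 1.001
grasp_force: 0.0
```

```bash
python3 - <<'E'
from wp import *
import pickle
p=camera_params("wrist");W=camera("wrist");cv2.imwrite("pics/w7.png",cv2.cvtColor(W,4));pickle.dump(p,open("w7.pkl","wb"))
E
```

```text
(no output)
```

View pics/w7.png

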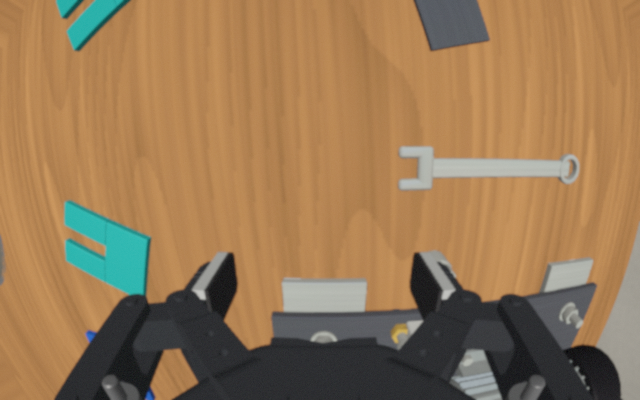

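Wrist view: the plate's exposed end spans (283,280)-(366,281), base edge runs from (273,313) to (595,286), and spanner and socket are undisturbed.

```bash
python3 - <<'E'
from h import *
import pickle
p=pickle.load(open("w7.pkl","rb"));W=cv2.cvtColor(cv2.imread("pics/w7.png"),4)
h=cv2.cvtColor(W,cv2.COLOR_RGB2HSV);S=h[...,1].astype(float);V=h[...,2].astype(float)
def ed(I,cols,a,b,sg):
    E=[]
    for u in cols:
        r=I[a:b,u];d=sg*(r[1:]-r[:-1]);k=d.argmax()
        if 1<=k<len(d)-1: w=np.clip(d[k-1:k+2],0,None);E.append((u,a+.5+k+(w@[-1,0,1])/w.sum()))
    return E
def line(E,z):
    w=(onz(p,E,z,True)[:,:2]*1000).astype(np.float32);l=cv2.fitLine(w,cv2.DIST_HUBER,0,.01,.01).ravel();l[:2]*=np.sign(l[0]);print(len(E),l,np.degrees(np.arctan2(l[1],l[0])));return l
print(S[274:286,325],V[274:286,325])
P=line(ed(S,range(286,364),272,290,-1),.01)
B1=line(ed(V,range(286,364),303,322,-1),.024)
B2=line(ed(S,list(range(372,405))+list(range(470,535)),284,320,-1),.024)
B3=line(ed(V,range(286,364),303,322,-1)+ed(S,list(range(372,405))+list(range(470,535)),284,320,-1),.024)
n=np.array([-B3[1],B3[0]]);print("overhang",(P[2:]-B3[2:])@n)
# side edges of exposed part
def sd(rows,a,b,sg):
    E=[]
    for v in rows:
        r=S[v,a:b];d=sg*(r[1:]-r[:-1]);k=d.argmax();E.append((a+.5+k,v))
    return E
L=onz(p,sd(range(285,308),275,292,-1),.01,True)[:,:2].mean(0)*1000;R=onz(p,sd(range(285,308),358,375,1),.01,True)[:,:2].mean(0)*1000
print("sides",L,R,np.linalg.norm(R-L),"mid lat vs bolt",((L+R)/2-[600.7,-126.5])@B3[:2])
E
```

```text
[141. 140. 135. 117.  77.  39.  17.  12.   5.   4.   7.  10.] [179. 179. 178. 174. 165. 155. 148. 151. 162. 177. 182. 182.]
78 [ 9.9796957e-01 -6.3692950e-02  6.0148517e+02 -6.0174393e+01] -3.6518092
78 [ 9.9858296e-01 -5.3217273e-02  6.0486609e+02 -8.9450714e+01] -3.0505664
98 [ 9.988000e-01 -4.897583e-02  7.237599e+02 -9.615664e+01] -2.8072312
176 [ 9.9859029e-01 -5.3079884e-02  7.0056812e+02 -9.4563339e+01] -3.0426831
overhang 29.081158
sides [562.53702388 -79.12484802] [642.34860024 -83.75939519] 79.94602396985499 mid lat vs bolt -0.6513117831346539
```

Square within about 0.6° and overhang 29–30 mm, which matches a seated bolt. Drawing the hand away and handing in.

Emit:
carry_out(commands=[1, 4, 0, -2, 0, 0, 0, 1, 4, 0, -2, 0, 0, 0, 1, 4, 0, -2, 0, 0, 0, 1, 4, 0, 0, 0, 0, 0, 1, 0, 0, 0, 0, 0, 0])

```text
time: 12.3
tool_pos: [0.6156, 0.1839, 0.1754]
eef_rot: [[0.046, 0.999, 0.001], [0.999, -0.046, 0.003], [0.003, 0.001, -1.0]]
force: [-0.3, 0.1, -1.0]
width: 0.999
grasp_force: 0.0
```

```bash
python3 -c "
from plant import *
print(observe()['tool_pos'],job_done())"
```

```text
the job is handed in; nothing more can be done
[0.61563876 0.18388059 0.17537126] None
```

I slid the packing plate, held lightly by its sides, flat under the base plate until the bolt met the slot's closed end (push force rose to 18 N), measured it square to about 0.6° (camera readings from 0.6° to 1.4°), drew the hand clear and handed the job in at 12.3 s; no verdict came back.

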